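# Park the tall spray can in its bay

### The arm

A 7-joint arm with a two-finger parallel gripper is mounted at the origin on the work surface. World frame = base frame: x ahead of the robot, y to its left, z up, the work surface at z = 0. Lengths are in m, angles in rad, forces in N, time in s.
With the tool pointing down it reaches from about 0.4 to 0.9 m from the base axis. Payload 5.5 kg.
Tool frame: the origin (TCP) lies between the finger pads; the fingertips stand 14 mm ahead of it and the grasp point (between the pads) lies 5 mm behind it; z points along the fingers, y is the direction in which the jaws open and shut (so a half turn about z gives the same grasp; the last joint's range is limited). The gripper opens to 85 mm and grips with 20 to 120 N. Pads are 22 mm wide; open, the fingers measure 114 mm over their backs; the gripper's body (76 mm by 85 mm) begins 54 mm behind the grasp point. The pads swing forward as they close: fully open they stand 13 mm farther back than shut.
Start: joints at [0.263, 0.501, -0.427, 1.55, 0.221, 1.138, -0.21], TCP at [0.65, 0, 0.245] pointing down, gripper open.
Joint ranges: [-2.88, 2.88], [-0.31, 2.03], [-1.54, 1.56], [0.2, 2.42], [-1.41, 4.55], [0.19, 2.02], [-2.57, 2.57]. Speed limits (rad/s): [2.57, 2.57, 3.14, 3.14, 3.14, 3.14, 3.14].

### API

Orientations are given as a rotation vector (axis times angle).
In Python, from bench import telemetry, eyes, ctrl gives the robot as it stands.
- The arm moves only by the shell command python3 -m crank 'ROWS' [OPENING] [FORCE]. ROWS is JSON, a list of rows, each an object with "dp": the shift along the tool's x, y, z in mm, a list of three; "twist": the turn, a rotation vector about the tool's x, y, z in rad, a list of three. In form: [{"dp": [tx, ty, tz], "twist": [ax, ay, az]}, ...]. A call has 1 to 20 rows; each row shifts and turns the pose as measured when the row begins, along the tool's axes as they then stand; what a row does not reach is not made up. A row lasts 1/12 s, in which the tool goes at most 41.7 mm and 7.16 degrees, less where a joint would pass 70% of its speed; a pose out of reach is approached as far as the arm can. A call with a gripper value outside its range is refused whole. OPENING is the gripper command: -1 is fully open, 1 is shut, values between are in proportion, set as the call begins (- or left out, the last holds). The fingers move at their own pace and stop on an object; FORCE is the grip in N (left out, the last holds). Time passes only in rows, so rows that do not move let the fingers close. It gives the time, the measured TCP pose, the force and the opening at its end, in the units of the state.
- telemetry.get_obs(): the state, without advancing time (a new reading comes with each control period).
- eyes.snapshot(name): name is "scene" or "side" or "wrist"; returns the picture (480x640x3 uint8, blue, green, red); there is no depth.
- eyes.camera_model(name): a dict with "fx", "fy", "cx", "cy" (pixels), "world_from_camera" (4x4, takes a point from camera to world coordinates). Camera axes: x right, y down, z forward; pixel columns grow to the right and rows downward; lengths in m; the calibration is good to about 2 mm. A picture is of the moment at which its call begins: read the wrist's pose just before it. camera_model takes no time and is no camera call; for the wrist camera it gives the pose at the moment of the call.
- ctrl.finish_job(): hands the job in, once; it reports no verdict.
The state is a dict: "time_s": time; "joints": joint angles; "joint_velocities": joint speeds; "joint_torque": joint torques, N m; "tool_pos": TCP position; "orientation": TCP orientation; "ft_force": force on the tool from outside, world axes, zero at the start; "moment": the same for the moment, N m; "finger_gap": finger opening in m.
Only numpy, scipy, OpenCV 4.12 (cv2) and the standard library are available. Lean on these libraries where they do the work, as an engineer would, in place of code of your own. Each camera call takes 0.05 s, during which the arm holds its last target. There are 200 camera calls.

### The job

Put the tall spray can away: with the fingertips, push it low down on its body so that it slides upright across the counter into the empty parking bay, until it stands fully home against the back wall, then move clear. Do not lift it, tip it or let it rock noticeably, and leave the pump bottle in the other bay and everything else on the counter where it is.

Things in the scene. Friction and masses are not known exactly. Their poses are not given: they have to be found in the camera images.
- can: the tall spray can to push: bare aluminium cylinder with a paper band and a white cap, 52 mm in diameter (straight from the counter up to 154 mm), 200 mm tall, about 0.2 to 0.45 kg, loose on the counter; origin at the centre of its underside, z up its axis. A push much above 30 mm over the counter tips it instead of sliding it.
- bay_free: the empty bay: low white U-shaped fence fixed to the counter, walls 28 mm tall, 8 thick, no floor. Origin on the counter, where the can's axis stands when the can is centred and touches the back wall. +x points into the bay: back wall's inner face at x = 26 mm, side walls' inner faces at y = +/-35 from x = 26 to -12, then flaring out to an open mouth 89 wide at x = -32; outer width 104 there.
- bay_used: the other bay, same shape and axes as bay_free, occupied by the pump bottle. The two bays stand on the right, one nearer the robot and one farther, in either order, 130 to 215 mm apart between centres; both open to the robot's left, give or take 17 degrees.
- pump: the short pump bottle standing in the other bay: clear plastic, 52 mm in diameter, 176 mm tall over its pump head; origin at the centre of its underside. Bystander.
- jar_a: glass jar with a steel lid, 72 mm in diameter, 116 mm tall; origin at the centre of its underside. Bystander, on the right.
- jar_b: second jar like jar_a. Bystander, on the right.
- tube_rack: blue rack of capped sample tubes, 206 x 85 mm (along its x and y), 100 mm tall; origin at the centre of its underside. Bystander, on the left.
- cup: specimen cup with white lid, 64 mm in diameter, 68 mm tall; origin at the centre of its underside. Bystander, behind the farther bay as seen from the robot.
- tape_roll: roll of tape lying flat, 56 mm in diameter, 25 mm tall; origin at the centre of its underside. Bystander, on the side of the robot.
- swab_box: cardboard box 70 x 110 x 35 mm; origin at the centre of its underside. Bystander, near right.
Things that resemble listed ones, but are neither listed nor needed, are in the scene too. Leave any yellow look-alike of the can alone.

How it is judged:
At the end, for the whole second after the job is handed in: The can stands upright (within 0.05 rad) on the counter in the empty bay, its underside centre within 6 mm of the bay's origin along the bay's x axis (touching or almost touching the back wall) and within 14 mm of it sideways, and is at rest (x of can in the frame of bay_free between -0.006 and 0.006 m and y of can in the frame of bay_free between -0.014 and 0.014 m and angle between can's own z axis and vertical below 0.05 rad and height (world z) of can below 0.004 m and linear speed of can below 0.01 m/s).
It fails at once if the can leans more than 0.2 rad (about 11 degrees) (angle between can's own z axis and vertical above 0.2 rad).
It fails at once if the can is lifted off the counter (its underside centre more than 10 mm up) (height (world z) of can above 0.01 m).
It fails at once if the pump bottle or another bystander is moved by more than 20 mm or tipped by more than 0.2 rad (distance of any of pump, jar_a, jar_b, tube_rack, cup, tape_roll, swab_box from where it was at the start of the episode above 0.02 m or angle between any of pump, jar_a, jar_b, tube_rack, cup, tape_roll, swab_box's own z axis and vertical above 0.2 rad).
It also fails if it takes over 64 s, if anything falls off the work surface, if the arm or the gripper's body presses on something with over 40 N, if the wrist force passes 120 N, or if a joint passes its speed limit or range.

## Working session

There is one attempt and no reset: what is moved stays moved. The work goes in short steps, Python scripts to look and compute and a shell command to move; the robot and the scene stay as the last step left them, time stands still between calls to the robot, and variables do not carry over. Pictures are saved under pics/ and viewed, about 8 in all and at most 12, crops included, and the job is handed in when it is done.

```bash
mkdir -p pics
python3 - <<'E'
from bench import telemetry, eyes
import cv2,json,numpy as np
o=telemetry.get_obs();print(o)
for n in("scene","side","wrist"):
    m=eyes.camera_model(n);print(n,m)
    cv2.imwrite(f"pics/{n}0.png",eyes.snapshot(n))
E
```

```text
{'time_s': 0.0, 'joints': array([ 0.26322484,  0.50186434, -0.42677184,  1.55144925,  0.22078349,
        1.13827959, -0.21030576]), 'joint_velocities': array([ 0.00025108,  0.0018927 , -0.00181473, -0.00022286, -0.00040903,
       -0.00068221, -0.00048308]), 'joint_torque': array([ 1.57038257e-04, -5.69523740e+01, -5.81651285e+00, -2.80938792e+01,
        1.07328620e-02,  1.20940185e-02,  1.30241034e-05]), 'tool_pos': array([ 6.49337785e-01, -6.64221176e-05,  2.44247570e-01]), 'orientation': array([-2.22042660e+00, -2.22042703e+00,  2.07337002e-03]), 'ft_force': array([ 0.24662042, -0.13467375,  0.44979074]), 'moment': array([ 0.00554622, -0.053086  ,  0.04115889]), 'finger_gap': 0.08540982388697349}
scene {'fx': 520.5764451988159, 'fy': 520.5764451988159, 'cx': 316.27690890115196, 'cy': 247.63474895093805, 'world_from_camera': array([[ 0.10170163,  0.8096375 , -0.57805182,  1.20797479],
       [ 0.9947433 , -0.08973837,  0.04932337, -0.01553581],
       [-0.01193938, -0.58002944, -0.81450801,  0.93472745],
       [ 0.        ,  0.        ,  0.        ,  1.        ]])}
side {'fx': 5
[... 227 characters left out ...]
.70216216e-01,  6.17629855e-01,
        -7.65325484e-01],
       [ 3.04577992e-04, -7.95804332e-01, -6.05553774e-01,
         8.14729395e-01],
       [ 0.00000000e+00,  0.00000000e+00,  0.00000000e+00,
         1.00000000e+00]])}
wrist {'fx': 340.2259543865721, 'fy': 340.2259543865721, 'cx': 321.73714208444767, 'cy': 237.3823923303744, 'world_from_camera': array([[ 9.99995348e-01, -6.68407305e-04, -2.97607351e-03,
         6.48897561e-01],
       [-1.48453010e-03, -9.58989910e-01, -2.83436323e-01,
         7.37736316e-02],
       [-2.66457356e-03,  2.83439423e-01, -9.58986441e-01,
         3.72234510e-01],
       [ 0.00000000e+00,  0.00000000e+00,  0.00000000e+00,
         1.00000000e+00]])}
```

View pics/scene0.png

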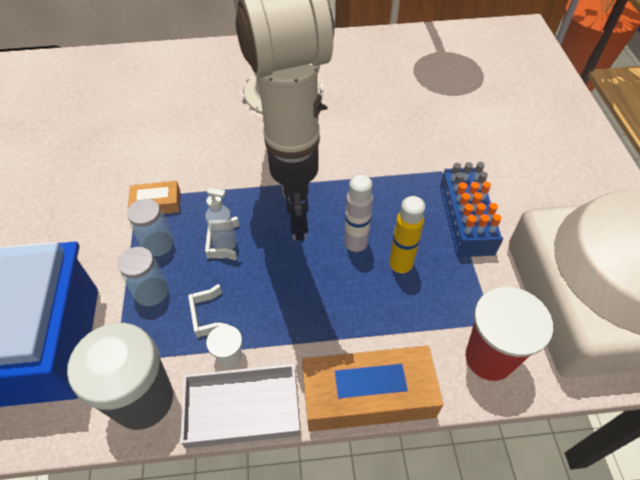

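View pics/side0.png

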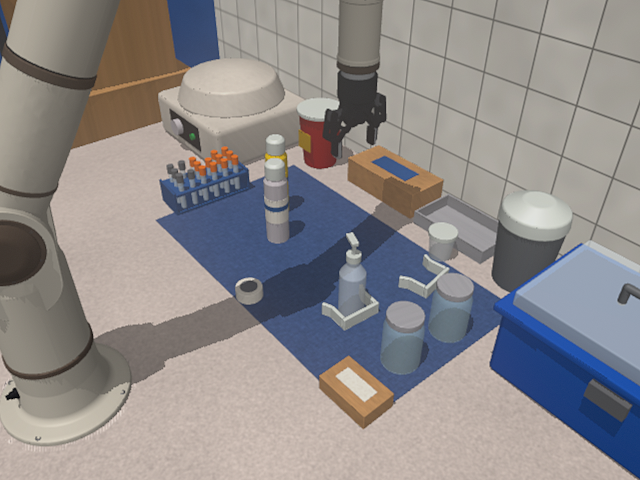

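Scene view: can base is near (357,248) with the yellow look-alike at (405,270). The free bay is at about (207,312), farther from the robot and next to the cup (225,345). The used bay is at (222,240). In the side view the can base is at (277,240), the free bay at about (428,278) and the tape roll at (249,290). Next I'll zoom on the bay and the can base.

```bash
cat > h.py <<'E'
import numpy as np
from bench import eyes
def cast(n,uv,z,m=None):
    m=m or eyes.camera_model(n);T=m["world_from_camera"]
    uv=np.atleast_2d(uv).astype(float)
    d=np.c_[(uv[:,0]-m["cx"])/m["fx"],(uv[:,1]-m["cy"])/m["fy"],np.ones(len(uv))]@T[:3,:3].T
    c=T[:3,3];return (c+d*((z-c[2])/d[:,2])[:,None])[:,:2]
def proj(n,P,m=None):
    m=m or eyes.camera_model(n);T=np.linalg.inv(m["world_from_camera"])
    q=np.atleast_2d(P)@T[:3,:3].T+T[:3,3]
    return np.c_[q[:,0]/q[:,2]*m["fx"]+m["cx"],q[:,1]/q[:,2]*m["fy"]+m["cy"]]
E
python3 - <<'E'
import cv2,numpy as np
from h import *
s=cv2.imread("pics/scene0.png");d=cv2.imread("pics/side0.png")
def crop(i,x,y,w,h,k):
    c=cv2.resize(i[y:y+h,x:x+w],None,fx=k,fy=k,interpolation=cv2.INTER_CUBIC)
    for j in range(0,w,10): cv2.putText(c,str(x+j),(j*k,8),0,.28,(0,255,255),1);cv2.line(c,(j*k,10),(j*k,14),(0,255,255),1)
    for j in range(0,h,10): cv2.putText(c,str(y+j),(0,j*k+4),0,.28,(0,255,255),1)
    return c
a=np.hstack([crop(s,180,275,66,50,6),crop(d,394,250,66,50,6)])
b=np.hstack([crop(s,325,165,66,100,3),crop(s,190,180,66,100,3),crop(d,245,150,66,100,3),crop(d,310,225,66,100,3)])
cv2.imwrite("pics/z1.png",np.vstack([a,b]))
E
```

```text
(no output)
```

View pics/z1.png

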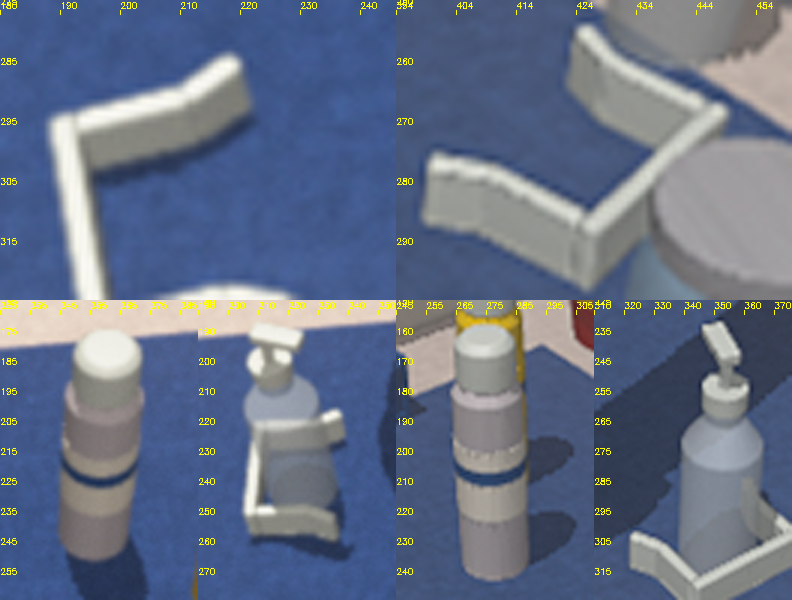

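Run:
```python
import numpy as np
from h import *
np.set_printoptions(precision=4,suppress=True)
for n,uv in(("scene",(355.5,251)),("side",(276.5,242.8))):
    p=cast(n,uv,0)[0];c=eyes.camera_model(n)["world_from_camera"][:2,3];u=(p-c)/np.linalg.norm(p-c);print("can",n,p+.026*u)
print("scene bay: cornerA out, A in, tipA inner, tipA end", cast("scene",[(188.5,295.5),(193,296.5),(220,286),(218,284)],.028))
print("scene corner far", cast("scene",[(197,334),(226,327)],.028))
print("side: tipA outer/in, cornerA out, cornerB out, tipB",cast("side",[(399.5,277),(401,275.5),(426,287.5),(449,269),(425,254)],.028))
print("tape",cast("side",[(249,283)],.025),"cupscene",cast("scene",(225,340),.068),"jars",cast("scene",[(145,211),(138,262)],.116),"pumpcorners",cast("scene",[(208,222),(206,254),(237,221),(236,258)],.028))
print("yellow",cast("scene",(402,272),0))
```

```text
can scene [0.5377 0.1312]
can side [0.5393 0.1342]
scene bay: cornerA out, A in, tipA inner, tipA end [[ 0.6538 -0.2284]
 [ 0.6572 -0.2193]
 [ 0.6383 -0.1653]
 [ 0.6331 -0.1694]]
scene corner far [[ 0.7416 -0.2087]
 [ 0.7326 -0.1533]]
side: tipA outer/in, cornerA out, cornerB out, tipB [[ 0.6329 -0.1701]
 [ 0.6386 -0.1687]
 [ 0.6512 -0.2263]
 [ 0.7314 -0.2173]
 [ 0.7298 -0.1515]]
tape [[0.3842 0.0123]] cupscene [[ 0.7798 -0.1491]] jars [[ 0.497  -0.3045]
 [ 0.6229 -0.3066]] pumpcorners [[ 0.4684 -0.1928]
 [ 0.5552 -0.1954]
 [ 0.4727 -0.1285]
 [ 0.5725 -0.132 ]]
yellow [[0.628 0.216]]
```

Run:
```python
import numpy as np,cv2
from h import *
np.set_printoptions(precision=3,suppress=True)
s=cv2.imread("pics/scene0.png");hsv=cv2.cvtColor(s,cv2.COLOR_BGR2HSV)
print("rack scene base",cast("scene",[(465,256),(500,250)],0),"side base",cast("side",[(177,211),(250,187)],0))
m=cv2.inRange(hsv,(22,150,120),(35,255,255));
m[:, :380]=0;ys,xs=np.nonzero(m);print(xs.min(),xs.max(),ys.max(),xs[ys>=ys.max()-1].mean())
p=cast("scene",(xs[ys>=ys.max()-1].mean(),ys.max()+.5),0)[0];c=eyes.camera_model("scene")["world_from_camera"][:2,3]
print("yellow",p+.026*(p-c)/np.linalg.norm(p-c))
```

```text
rack scene base [[0.602 0.36 ]
 [0.595 0.44 ]] side base [[0.41  0.371]
 [0.611 0.35 ]]
391 423 272 401.3333333333333
yellow [0.605 0.224]
```

Rack starts at y≈0.36, so there is room behind the can. The plan is to tilt the tool back about 38° so the fingertips lead, with a 30 mm gap cradling the can, and push in two legs.

```bash
cat > go.py <<'E'
import sys,numpy as np
from scipy.spatial.transform import Rotation as R
from bench import telemetry
# args: x y z heading_deg(push dir, world angle) tilt_deg -> remaining dp mm / twist in tool axes
x,y,z,h,t=map(float,sys.argv[1:6])
o=telemetry.get_obs();Rc=R.from_rotvec(o["orientation"])
tx=-np.array([np.cos(np.radians(h)),np.sin(np.radians(h)),0]);tz=np.array([0,0,-1.])
Rt=R.from_matrix(np.c_[tx,np.cross(tz,tx),tz])*R.from_euler('y',-t,degrees=True)
print("dp",np.round(Rc.inv().apply(np.array([x,y,z])-o["tool_pos"])*1e3,1),"tw",np.round((Rc.inv()*Rt).as_rotvec(),3),
 "pos",np.round(o["tool_pos"],4),"F",np.round(o["ft_force"],1),"gap",round(o["finger_gap"],4),"t",round(o["time_s"],2))
E
python3 -m crank '[{"dp":[0,0,-40],"twist":[0,0,0]},{"dp":[0,0,-15],"twist":[0,0,0]},{"dp":[31,-24,0],"twist":[0,0,0]},{"dp":[31,-24,0],"twist":[0,0,0]},{"dp":[31,-24,0],"twist":[0,0,0]},{"dp":[31,-24,0],"twist":[0,0,0]},{"dp":[31,-24,0],"twist":[0,0,0]},{"dp":[31,-24,0],"twist":[0,0,0]},{"dp":[0,0,0],"twist":[0,0,-0.108]},{"dp":[0,0,0],"twist":[0,0,-0.108]},{"dp":[0,0,0],"twist":[0,0,-0.108]},{"dp":[0,0,0],"twist":[0,0,-0.108]},{"dp":[0,0,0],"twist":[0,0,-0.108]},{"dp":[0,0,0],"twist":[0,-0.11,0]},{"dp":[0,0,0],"twist":[0,-0.11,0]},{"dp":[0,0,0],"twist":[0,-0.11,0]},{"dp":[0,0,0],"twist":[0,-0.11,0]},{"dp":[0,0,0],"twist":[0,-0.11,0]},{"dp":[0,0,0],"twist":[0,-0.11,0]},{"dp":[0,0,0],"twist":[0,0,0]}]' 0.29 40
python3 go.py .508 .184 .10 -59.1 38
```

```text
time_s: 1.82
tool_pos: [0.4994, 0.1893, 0.299]
orientation: [1.209, 2.194, -0.433]
ft_force: [-1.7, 2.0, -0.2]
finger_gap: 0.0303
dp [119.3   4.4 159.6] tw [0.015 0.024 0.019] pos [0.4994 0.1893 0.299 ] F [-1.7  2.  -0.2] gap 0.0303 t 1.82
```

```bash
python3 -m crank '[{"dp":[24,1,32],"twist":[0.015,0.024,0.019]},{"dp":[24,1,32],"twist":[0,0,0]},{"dp":[24,1,32],"twist":[0,0,0]},{"dp":[24,1,32],"twist":[0,0,0]},{"dp":[24,0,32],"twist":[0,0,0]},{"dp":[0,0,0],"twist":[0,0,0]}]'
python3 go.py .508 .184 .03 -59.1 38
python3 - <<'E'
from bench import eyes;import cv2
cv2.imwrite("pics/w1.png",eyes.snapshot("wrist"))
E
```

```text
time_s: 2.32
tool_pos: [0.5077, 0.1906, 0.094]
orientation: [1.263, 2.214, -0.417]
ft_force: [-1.1, -1.8, -1.2]
finger_gap: 0.0305
dp [33.7 -3.3 54.7] tw [ 0.    -0.019 -0.005] pos [0.5077 0.1906 0.094 ] F [-1.1 -1.8 -1.2] gap 0.0305 t 2.32
```

View pics/w1.png

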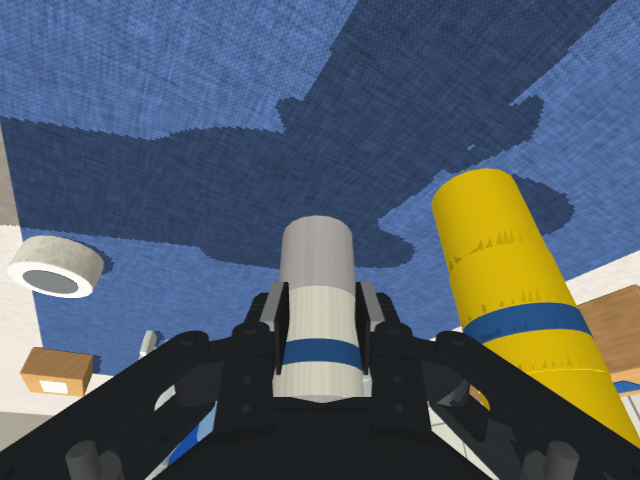

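The can stands centred between the fingers: base at (318,217), finger pads at 278 and 362. Yellow can is well to the side. I'll lower and make contact.

```bash
python3 -m crank '[{"dp":[14,-1,17],"twist":[0,-0.019,0]},{"dp":[14,-1,17],"twist":[0,0,0]},{"dp":[8,-1,14],"twist":[0,0,0]},{"dp":[0,0,0],"twist":[0,0,0]}]'
python3 go.py .508 .184 .026 -59.1 38
```

```text
time_s: 2.7
tool_pos: [0.515, 0.1904, 0.0472]
orientation: [1.266, 2.186, -0.411]
ft_force: [0.1, -0.4, 0.8]
finger_gap: 0.03
dp [11.4 -9.7 17.8] tw [ 0.009 -0.    -0.022] pos [0.515  0.1904 0.0472] F [ 0.1 -0.4  0.8] gap 0.03 t 2.7
```

```bash
python3 -m crank '[{"dp":[4,-4,6],"twist":[0,0,-0.02]},{"dp":[4,-4,6],"twist":[0,0,0]},{"dp":[3,-2,6],"twist":[0,0,0]},{"dp":[0,0,0],"twist":[0,0,0]},{"dp":[0,0,0],"twist":[0,0,0]}]'
python3 go.py .508 .184 .026 -59.1 38
```

```text
time_s: 3.12
tool_pos: [0.5124, 0.1842, 0.033]
orientation: [1.249, 2.195, -0.407]
ft_force: [-0.1, -0.3, -0.4]
finger_gap: 0.0304
dp [ 6.  -4.   4.2] tw [ 0.017 -0.    -0.009] pos [0.5124 0.1842 0.033 ] F [-0.1 -0.3 -0.4] gap 0.0304 t 3.12
```

```bash
python3 -m crank '[{"dp":[4,-3,5],"twist":[0.015,0,-0.01]},{"dp":[3,-2,4],"twist":[0,0,0]},{"dp":[0,0,0],"twist":[0,0,0]},{"dp":[0,0,0],"twist":[0,0,0]}]'
python3 go.py .5195 .1645 .025 -59.1 38
```

```text
time_s: 3.45
tool_pos: [0.5084, 0.182, 0.0215]
orientation: [1.247, 2.203, -0.428]
ft_force: [-0.5, -0.8, 0.3]
finger_gap: 0.0302
dp [-18.5   0.5  10. ] tw [ 0.002 -0.     0.001] pos [0.5084 0.182  0.0215] F [-0.5 -0.8  0.3] gap 0.0302 t 3.45
```

```bash
python3 -m crank '[{"dp":[-4,0,2],"twist":[0,0,0]},{"dp":[-4,0,2],"twist":[0,0,0]},{"dp":[-3,0,2],"twist":[0,0,0]},{"dp":[-2,0,1.5],"twist":[0,0,0]},{"dp":[-2,0,1.5],"twist":[0,0,0]},{"dp":[-2,0,1.5],"twist":[0,0,0]},{"dp":[-2,0,1.5],"twist":[0,0,0]},{"dp":[-2,0,1.5],"twist":[0,0,0]},{"dp":[-2,0,1.5],"twist":[0,0,0]},{"dp":[0,0,0],"twist":[0,0,0]}]'
python3 go.py .634 -.027 .025 -59.1 38
python3 - <<'E'
from bench import eyes;import cv2,numpy as np
a=eyes.snapshot("side")[100:330,200:440];b=eyes.snapshot("wrist")
cv2.imwrite("pics/c2.png",np.hstack([cv2.resize(a,(460,440)),cv2.resize(b[100:460,180:460],(342,440))]))
E
```

```text
time_s: 4.28
tool_pos: [0.5241, 0.1564, 0.0241]
orientation: [1.247, 2.203, -0.427]
ft_force: [-0.6, -0.1, -0.3]
finger_gap: 0.0305
dp [-169.1   -0.3  130.7] tw [ 0.002 -0.001  0.001] pos [0.5241 0.1564 0.0241] F [-0.6 -0.1 -0.3] gap 0.0305 t 4.28
```

View pics/c2.png

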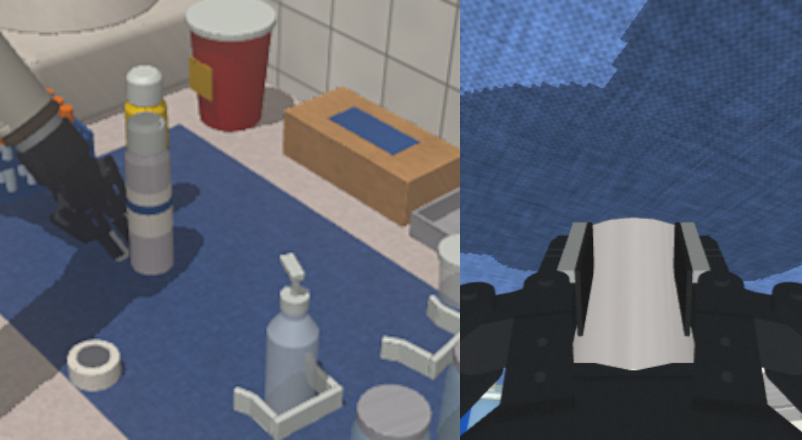

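Tips sit low at the can's rear, centred, with no force yet. Now I'll push slowly along the first leg.

```bash
python3 -m crank '[{"dp":[-2,0,1.6],"twist":[0,0,0]},{"dp":[-2,0,1.6],"twist":[0,0,0]},{"dp":[-2.4,0,1.9],"twist":[0,0,0]},{"dp":[-3.2,0,2.5],"twist":[0,0,0]},{"dp":[-4,0,3.1],"twist":[0,0,0]},{"dp":[-4.7,0,3.7],"twist":[0,0,0]},{"dp":[-4.7,0,3.7],"twist":[0,0,0]},{"dp":[-4.7,0,3.7],"twist":[0,0,0]},{"dp":[-4.7,0,3.7],"twist":[0,0,0]},{"dp":[-4.7,0,3.7],"twist":[0,0,0]},{"dp":[-4.7,0,3.7],"twist":[0,0,0]},{"dp":[-4.7,0,3.7],"twist":[0,0,0]},{"dp":[-4.7,0,3.7],"twist":[0,0,0]},{"dp":[-4.7,0,3.7],"twist":[0,0,0]},{"dp":[-4,0,3.1],"twist":[0,0,0]},{"dp":[-3.2,0,2.5],"twist":[0,0,0]},{"dp":[-2.4,0,1.9],"twist":[0,0,0]},{"dp":[-1,0,0.8],"twist":[0,0,0]},{"dp":[0,0,0],"twist":[0,0,0]}]'
python3 go.py .652 -.0575 .025 -59.1 38
python3 - <<'E'
from bench import eyes;import cv2,numpy as np
a=eyes.snapshot("side")[150:400,220:470];b=eyes.snapshot("scene")[150:400,160:460]
cv2.imwrite("pics/c3.png",np.hstack([cv2.resize(a,(400,400)),cv2.resize(b,(400,333)) if 0 else cv2.copyMakeBorder(cv2.resize(b,(400,333)),0,67,0,0,0)]))
E
```

```text
time_s: 5.97
tool_pos: [0.5725, 0.0775, 0.0238]
orientation: [1.246, 2.205, -0.424]
ft_force: [-0.1, 1.1, 1.2]
finger_gap: 0.0303
dp [-124.4   -1.6   95.2] tw [ 0.004 -0.003  0.001] pos [0.5725 0.0775 0.0238] F [-0.1  1.1  1.2] gap 0.0303 t 5.97
```

View pics/c3.png

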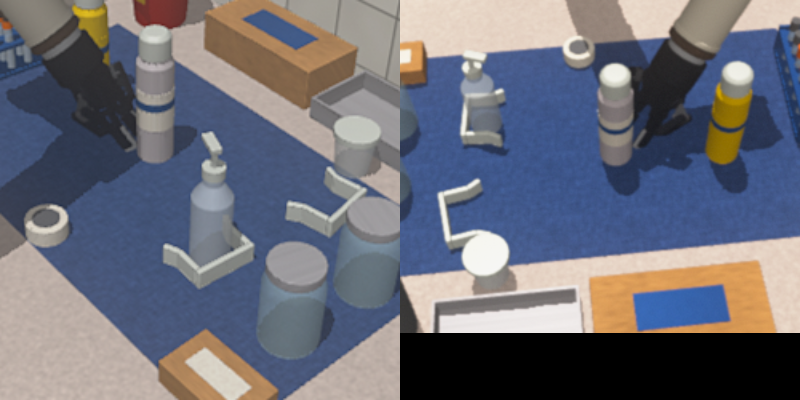

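Can upright and cradled (scene base ≈(321,274), side ≈(317,251)); nothing else has moved. I'll take the can fix now, plus a magnified bay view.

Run:
```python
from h import *;import cv2
for n,uv in(("scene",(321.3,273.5)),("side",(316.9,250.6))):
    p=cast(n,uv,0)[0];c=eyes.camera_model(n)["world_from_camera"][:2,3];u=(p-c)/np.linalg.norm(p-c);print("can",n,p+.026*u)
s=eyes.snapshot("scene");d=eyes.snapshot("side")
# overlay predicted bay rim for origin/heading guess
o=np.array([.689,-.189]);h=np.radians(-80.2);X=np.array([np.cos(h),np.sin(h)]);Y=np.array([-X[1],X[0]])
P=[(-32,52),(-12,43),(34,43),(34,-43),(-12,-43),(-32,-52),(-32,-44.5),(-12,-35),(26,-35),(26,35),(-12,35),(-32,44.5)]
W=np.array([[*(o+X*a/1e3+Y*b/1e3),.028] for a,b in P])
ims=[]
for n,i,(x,y) in(("scene",s,(178,275)),("side",d,(390,245))):
    k=8;c=cv2.resize(i[y:y+70,x:x+50],None,fx=k,fy=k,interpolation=cv2.INTER_CUBIC)
    q=((proj(n,W)-[x,y]+.5)*k).astype(int);cv2.polylines(c,[q],True,(0,0,255),1);ims.append(c)
cv2.imwrite("pics/bay.png",np.hstack(ims))
```

```text
can scene [0.58716252 0.04744594]
can side [0.59479385 0.05220135]
```

View pics/bay.png

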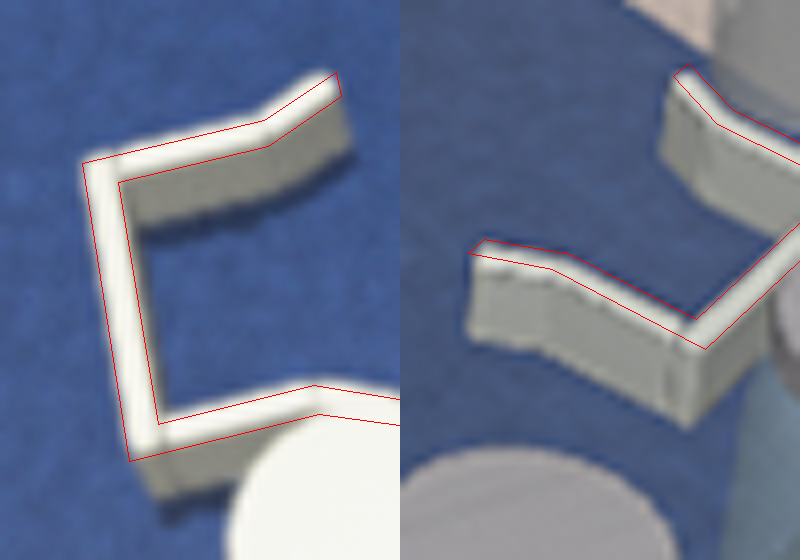

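The overlay of the estimated bay fits both views within 1–2 mm. Continue leg 1.

```bash
python3 -m crank '[{"dp":[-2.4,0,1.9],"twist":[0,0,0]},{"dp":[-3.6,0,2.8],"twist":[0,0,0]},{"dp":[-4.7,0,3.7],"twist":[0,0,0]},{"dp":[-5.5,0,4.3],"twist":[0,0,0]},{"dp":[-5.5,0,4.3],"twist":[0,0,0]},{"dp":[-5.5,0,4.3],"twist":[0,0,0]},{"dp":[-5.5,0,4.3],"twist":[0,0,0]},{"dp":[-5.5,0,4.3],"twist":[0,0,0]},{"dp":[-5.5,0,4.3],"twist":[0,0,0]},{"dp":[-5.5,0,4.3],"twist":[0,0,0]},{"dp":[-5.5,0,4.3],"twist":[0,0,0]},{"dp":[-5.5,0,4.3],"twist":[0,0,0]},{"dp":[-5.5,0,4.3],"twist":[0,0,0]},{"dp":[-5.5,0,4.3],"twist":[0,0,0]},{"dp":[-5.5,0,4.3],"twist":[0,0,0]},{"dp":[-4.7,0,3.7],"twist":[0,0,0]},{"dp":[-3.6,0,2.8],"twist":[0,0,0]},{"dp":[-2.4,0,1.9],"twist":[0,0,0]},{"dp":[-1,0,0.8],"twist":[0,0,0]},{"dp":[0,0,0],"twist":[0,0,0]}]'
python3 go.py .6525 -.0596 .025 -59.1 38; python3 go.py .6525 -.0596 .025 -80.2 38
```

```text
time_s: 7.83
tool_pos: [0.6365, -0.0288, 0.0232]
orientation: [1.245, 2.206, -0.424]
ft_force: [-0.8, 1.1, 1.6]
finger_gap: 0.0303
dp [-28.4  -2.2  19.8] tw [ 0.004 -0.003  0.002] pos [ 0.6365 -0.0288  0.0232] F [-0.8  1.1  1.6] gap 0.0303 t 7.83
dp [-28.4  -2.2  19.8] tw [ 0.23  -0.003  0.293] pos [ 0.6365 -0.0288  0.0232] F [-0.8  1.1  1.6] gap 0.0303 t 7.83
```

```bash
python3 -m crank '[{"dp":[-2.4,0,1.9],"twist":[0.01,0,0.013]},{"dp":[-3.9,0.2,3.1],"twist":[0.02,0,0.025]},{"dp":[-4.3,0.4,3.4],"twist":[0.02,0,0.025]},{"dp":[-4.3,0.6,3.4],"twist":[0.02,0,0.026]},{"dp":[-4.3,0.8,3.4],"twist":[0.02,0,0.026]},{"dp":[-4.3,1,3.4],"twist":[0.02,0,0.026]},{"dp":[-4.3,1.2,3.4],"twist":[0.02,0,0.026]},{"dp":[-4.3,1.4,3.4],"twist":[0.02,0,0.026]},{"dp":[-4.2,1.6,3.2],"twist":[0.02,0,0.026]},{"dp":[-4.2,1.8,3.2],"twist":[0.02,0,0.026]},{"dp":[-4,1.8,3.1],"twist":[0.02,0,0.026]},{"dp":[-2.4,1,1.9],"twist":[0.02,0,0.02]},{"dp":[0,0,0],"twist":[0,0,0]}]'
python3 go.py .6697 -.0836 .025 -80.2 38
python3 - <<'E'
from bench import eyes;import cv2,numpy as np
a=eyes.snapshot("side")[180:330,300:450];b=eyes.snapshot("scene")[200:350,180:330]
cv2.imwrite("pics/c4.png",np.hstack([cv2.resize(x,(400,400),interpolation=cv2.INTER_CUBIC) for x in(a,b)]))
E
```

```text
time_s: 8.92
tool_pos: [0.671, -0.0771, 0.0226]
orientation: [1.687, 1.962, -0.576]
ft_force: [-0.1, 1.2, -0.3]
finger_gap: 0.0301
dp [-6.5 -2.3  1.9] tw [-0.015 -0.008 -0.015] pos [ 0.671  -0.0771  0.0226] F [-0.1  1.2 -0.3] gap 0.0301 t 8.92
```

View pics/c4.png

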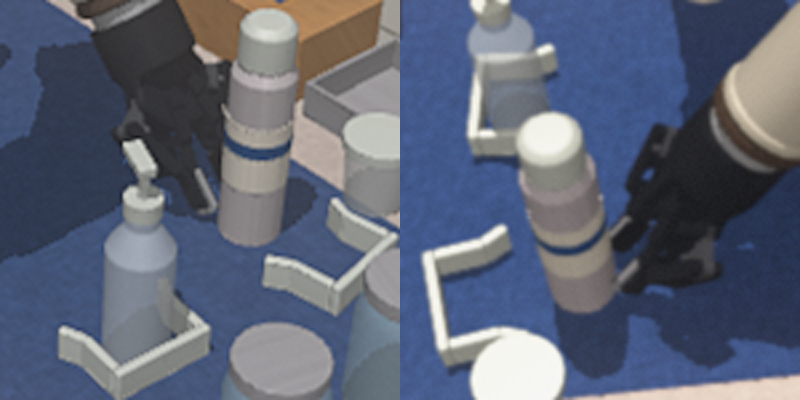

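Run:
```python
from h import *
for n,uv in(("scene",(249.4,316.6)),("side",(393.7,271.9))):
    p=cast(n,uv,0)[0];c=eyes.camera_model(n)["world_from_camera"][:2,3];u=(p-c)/np.linalg.norm(p-c);q=p+.026*u;r=q-[.688,-.189];print(n,q,"bay",r@[.170,-.985],r@[.985,.170])
```

```text
scene [ 0.67413737 -0.11522595] bay -0.07502408577457977 -0.0011131058165852151
side [ 0.67976385 -0.11216129] bay -0.07708627717111785 0.004949968552438524
```

Can is at bay x≈-76, y≈+2 mm, aligned with the mouth. Straight push in.

```bash
python3 -m crank '[{"dp":[-2.4,-0.2,1.7],"twist":[-0.01,-0.004,-0.01]},{"dp":[-3.6,-0.2,2.6],"twist":[-0.005,-0.004,-0.005]},{"dp":[-4.5,-0.2,3.4],"twist":[0,0,0]},{"dp":[-4.5,-0.2,3.5],"twist":[0,0,0]},{"dp":[-4.5,-0.2,3.5],"twist":[0,0,0]},{"dp":[-4.5,-0.2,3.5],"twist":[0,0,0]},{"dp":[-4.5,-0.2,3.5],"twist":[0,0,0]},{"dp":[-4.5,-0.2,3.5],"twist":[0,0,0]},{"dp":[-4.5,0,3.5],"twist":[0,0,0]},{"dp":[-4,0,3.1],"twist":[0,0,0]},{"dp":[-3,0,2.3],"twist":[0,0,0]},{"dp":[-2,0,1.5],"twist":[0,0,0]},{"dp":[-1,0,0.8],"twist":[0,0,0]},{"dp":[0,0,0],"twist":[0,0,0]}]'
python3 go.py .6817 -.1526 .025 -80.2 38
```

```text
time_s: 10.18
tool_pos: [0.6776, -0.1427, 0.0218]
orientation: [1.652, 1.977, -0.573]
ft_force: [0.3, 1.0, 0.7]
finger_gap: 0.0304
dp [-10.2   2.2   3.9] tw [ 0.001 -0.     0.008] pos [ 0.6776 -0.1427  0.0218] F [0.3 1.  0.7] gap 0.0304 t 10.18
```

```bash
python3 -m crank '[{"dp":[-1.5,0.4,1],"twist":[0,0,0]},{"dp":[-1.5,0.4,1],"twist":[0,0,0]},{"dp":[-1.5,0.4,1],"twist":[0,0,0]},{"dp":[-1.2,0.3,0.9],"twist":[0,0,0]},{"dp":[-0.8,0,0.6],"twist":[0,0,0]}]'; python3 go.py .6817 -.1526 .025 -80.2 38
python3 - <<'E'
from bench import eyes;import cv2,numpy as np
a=eyes.snapshot("side")[180:330,330:480];b=eyes.snapshot("scene")[220:370,150:300]
cv2.imwrite("pics/c5.png",np.hstack([cv2.resize(x,(400,400),interpolation=cv2.INTER_CUBIC) for x in(a,b)]))
E
```

```text
time_s: 10.6
tool_pos: [0.6804, -0.1491, 0.0218]
orientation: [1.651, 1.98, -0.573]
ft_force: [-0.5, 1.5, 0.4]
finger_gap: 0.0307
dp [-4.9  0.7 -0.3] tw [ 0.001 -0.001  0.009] pos [ 0.6804 -0.1491  0.0218] F [-0.5  1.5  0.4] gap 0.0307 t 10.6
```

View pics/c5.png

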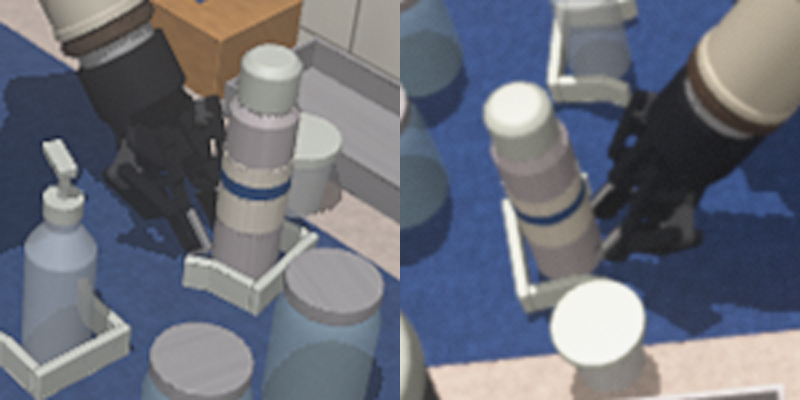

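Can upright inside the bay, a few mm short of the wall, with the fingers inside the mouth. Creep on until the force rises.

```bash
for i in 1; do python3 -m crank '[{"dp":[-1.2,0.2,0.9],"twist":[0,0,0]},{"dp":[-1.2,0.2,0.9],"twist":[0,0,0]},{"dp":[-1.2,0,0.9],"twist":[0,0,0]}]'; done; python3 go.py .6817 -.1526 .023 -80.2 38
python3 -m crank '[{"dp":[-1.2,0,0.9],"twist":[0,0,0]}]'
```

```text
time_s: 10.95
tool_pos: [0.6817, -0.1532, 0.0218]
orientation: [1.65, 1.981, -0.572]
ft_force: [-0.4, 1.3, -0.2]
finger_gap: 0.0302
dp [-0.3  0.1 -1.3] tw [ 0.001 -0.002  0.01 ] pos [ 0.6817 -0.1532  0.0218] F [-0.4  1.3 -0.2] gap 0.0302 t 10.95
time_s: 11.03
tool_pos: [0.682, -0.1547, 0.0218]
orientation: [1.65, 1.981, -0.572]
ft_force: [-0.3, 0.9, -0.9]
finger_gap: 0.0305
```

```bash
python3 -m crank '[{"dp":[-1.2,0,0.9],"twist":[0,0,0]}]';python3 -m crank '[{"dp":[-1,0,0.8],"twist":[0,0,0]}]'|grep -E "pos|force"
```

```text
time_s: 11.12
tool_pos: [0.6824, -0.1553, 0.0216]
orientation: [1.651, 1.982, -0.571]
ft_force: [-2.3, 6.3, 3.3]
finger_gap: 0.0304
tool_pos: [0.6824, -0.1554, 0.0215]
ft_force: [-3.6, 6.0, 4.4]
```

Force jumped from 1 to about 6 N with motion stopped, so the can is against the back wall. I'll back straight off and look.

```bash
python3 -m crank '[{"dp":[2,0,-1.5],"twist":[0,0,0]},{"dp":[4,0,-3.1],"twist":[0,0,0]},{"dp":[8,0,-6.2],"twist":[0,0,0]},{"dp":[12,0,-9.3],"twist":[0,0,0]},{"dp":[16,0,-13],"twist":[0,0,0]},{"dp":[16,0,-13],"twist":[0,0,0]},{"dp":[0,0,-30],"twist":[0,0,0]},{"dp":[0,0,-30],"twist":[0,0,0]},{"dp":[0,0,-30],"twist":[0,0,0]},{"dp":[0,0,0],"twist":[0,0,0]}]'
python3 - <<'E'
from bench import eyes;import cv2,numpy as np
from h import *
s=eyes.snapshot("scene");d=eyes.snapshot("side")
cv2.imwrite("pics/s6.png",s);cv2.imwrite("pics/d6.png",d)
o=np.array([.688,-.189]);h=np.radians(-80.2);X=np.array([np.cos(h),np.sin(h)])
a=np.linspace(0,2*np.pi,60);ims=[]
for n,i,(x,y) in(("side",d,(360,185)),("scene",s,(170,240))):
    k=4;c=cv2.resize(i[y:y+120,x:x+100],None,fx=k,fy=k,interpolation=cv2.INTER_CUBIC)
    for z,col in((0,(0,0,255)),(.154,(0,255,0))):
        q=((proj(n,np.c_[o[0]+.026*np.cos(a),o[1]+.026*np.sin(a),0*a+z])-[x,y]+.5)*k).astype(int);cv2.polylines(c,[q],True,col,1)
    ims.append(c)
cv2.imwrite("pics/c6.png",np.hstack(ims))
E
```

```text
time_s: 12.03
tool_pos: [0.6542, -0.0128, 0.0932]
orientation: [1.647, 1.99, -0.574]
ft_force: [0.7, 1.4, 0.2]
finger_gap: 0.0303
```

View pics/c6.png

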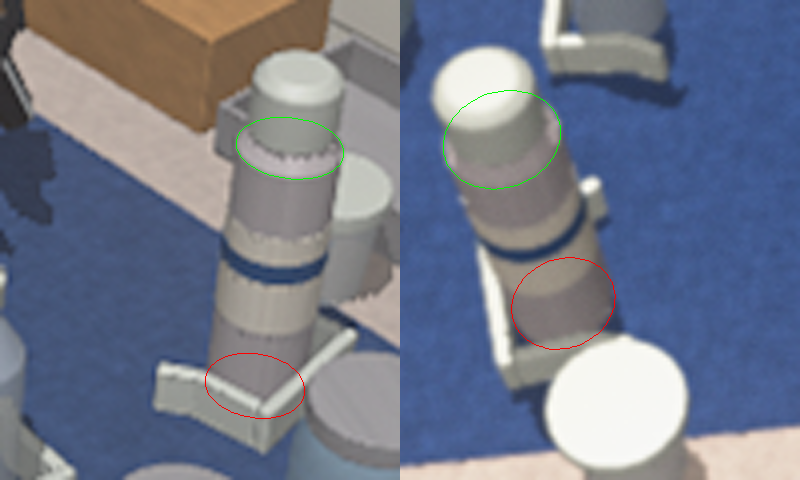

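Can stands upright in the bay. The circles predicted for a perfectly homed can (base z=0, shoulder z=0.154) match both views within 1–2 mm, and the gripper is clear. A quick check that the bystanders haven't moved, then hand in.

```bash
python3 -m crank '[{"dp":[0,0,-30],"twist":[0,0,0]},{"dp":[0,0,-30],"twist":[0,0,0]},{"dp":[0,0,0],"twist":[0,0,0]},{"dp":[0,0,0],"twist":[0,0,0]}]'|head -2
python3 - <<'E'
import cv2,numpy as np
from bench import ctrl,eyes
for n,f in(("side",{"pump":(330,230,40,80),"jarA":(383,303,40,70),"jarB":(430,275,40,50),"tape":(235,275,30,30),"swab":(318,355,76,68),"rack":(163,180,25,30)}),("scene",{"cup":(208,345,34,18),"jars":(120,200,35,90),"rack":(448,165,50,88)})):
    a=cv2.imread(f"pics/{n}0.png",0);b=cv2.cvtColor(eyes.snapshot(n),cv2.COLOR_BGR2GRAY)
    for k,(x,y,w,h) in f.items():
        p=cv2.phaseCorrelate(np.float32(a[y:y+h,x:x+w]),np.float32(b[y:y+h,x:x+w]))
        print(n,k,np.round(p[0],2),round(p[1],2))
print(ctrl.finish_job())
E
```

```text
time_s: 12.47
tool_pos: [0.6426, 0.0157, 0.1339]
side pump [0.08 0.16] 0.91
side jarA [-0.   -0.06] 0.98
side jarB [ 0.04 -0.05] 0.98
side tape [-0.02  0.07] 0.78
side swab [ 0.01 -0.01] 1.0
side rack [0.47 0.04] 0.99
scene cup [-0.01 -0.02] 1.02
scene jars [0.01 0.01] 1.0
scene rack [0. 0.] 0.99
the job is handed in; nothing more can be done
None
```

The spray can is in the empty bay against the back wall. I pushed it there with the tool tilted back about 38° and the fingertips, held 30 mm apart, cradling the can roughly 2 cm above the counter. It took two legs with a turn of about 21° between them. Then I backed off and handed the job in at about 12.5 s.

- **Home against the wall:** the pushing force rose from about 1 N to 6 N and the arm stopped. The TCP position puts the can's axis within about 3 mm of the bay's origin lengthwise and about 0 mm sideways.
- **Upright:** after backing off, the outlines predicted for a can standing fully home matched both camera views within 1–2 mm at the shoulder and a few mm at the base. The fence and cup partly hide the base itself. I saw no lean at any check.
- **Bystanders:** image comparison showed shifts under 0.2 px for the pump bottle, jars, cup, tape roll and swab box. The rack read 0.47 px in a small side-view patch and 0.00 in the scene view, so I treat it as unmoved. The yellow can was well clear of the tool, but I didn't run the comparison on it.
- **Disagreement:** the two cameras differed by up to about 8 mm on the can's position partway through the push. Averaging them agreed with the position worked out from the TCP.

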